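# Set out the solvent row for a chromatography run

## Task

Set out the solvent row between the grey valve block and the steel waste can: stand the stout amber bottle in the holder next to the valve block, the beaker in the holder next to the waste can, and the slim clear bottle in the middle holder between those two, and lay the steel cover flat, knob up and centred, on top of the beaker so that its mouth is fully covered. Never let a bottle or the beaker tip over, and leave the waste can where it stands.

Things in the scene. Friction and masses are not known exactly. Their poses are not given: they have to be found in the camera images.
- amber_bottle: the stout amber glass bottle with a broad paper label and black cap, loose, upright: body dia 60 up to height 75, narrowing to a neck dia 30 at 84; cap dia 36 from height 88 to 114 (overall 114); about 0.35 kg. May be held by the cap or the body. Origin: centre of its underside; z up its axis (sizes in mm).
- slim_bottle: the slim, taller clear glass bottle with a paper label and white cap, loose, upright: body dia 48 up to height 100, narrowing to a neck dia 24 at 108; cap dia 30 from height 112 to 132 (overall 132); about 0.24 kg. May be held by the cap or the body. Origin: centre of its underside; z up its axis (sizes in mm).
- beaker: the empty straight-sided white plastic beaker, open at the top, loose, upright: outside dia 60, height 75, wall 3; about 0.10 kg. Origin: centre of its underside; z up its axis (sizes in mm).
- cover: the flat round steel beaker cover with a black upright knob, loose, lying flat with its knob up: disc dia 76, 5 thick; knob dia 16 from height 5 to 27; about 0.14 kg. Origin: centre of its underside; z up through the knob (sizes in mm).
- holder1: one of three identical round steel bottle holders (shallow dishes) in a row on the mat; outside dia 88, inside dia 78, floor 4 thick, rim 12 high; fixed. Which of the three is at which end of the row changes. Origin: centre of its underside, 3 above the bench (so its inner floor is 7 above the bench); z up (sizes in mm).
- holder2: one of three identical round steel bottle holders (shallow dishes) in a row on the mat; outside dia 88, inside dia 78, floor 4 thick, rim 12 high; fixed. Which of the three is at which end of the row changes. Origin: centre of its underside, 3 above the bench (so its inner floor is 7 above the bench); z up (sizes in mm).
- holder3: one of three identical round steel bottle holders (shallow dishes) in a row on the mat; outside dia 88, inside dia 78, floor 4 thick, rim 12 high; fixed. Which of the three is at which end of the row changes. Origin: centre of its underside, 3 above the bench (so its inner floor is 7 above the bench); z up (sizes in mm).
- valve_block: the square grey valve block (64 x 64 x 60 high, a round black dial with a bar grip on top, overall 84 high), fixed at one end of the row of holders, left or right; the nearest holder's centre is about 120 away. Not to be handled. Origin: centre of its underside, 3 above the bench (sizes in mm).
- waste_can: the round steel waste can (dia 68, 92 high, black off-centre cap on top to 106; 0.9 kg), standing loose at the other end of the row of holders; the nearest holder's centre is about 120 away. Not to be handled. Origin: centre of its underside, 3 above the bench (sizes in mm).

How it is judged (in metres and radians):
At the end, for the whole second after the job is handed in: Amber bottle in the holder beside the valve block, beaker in the one beside the waste can, slim bottle in the middle one: each upright (0.08 rad), on the floor inside the rim (centres within 17 mm). Cover flat on the beaker's rim, knob up, within 10 mm of centre. All at rest ((horizontal distance between amber_bottle and holder1 below 0.017 m or horizontal distance between amber_bottle and holder2 below 0.017 m or horizontal distance between amber_bottle and holder3 below 0.017 m) and height (world z) of amber_bottle between 0.003 and 0.011 m and angle between each of amber_bottle, beaker, slim_bottle, cover's own z axis and vertical below 0.08 rad and linear speed of each of amber_bottle, beaker, slim_bottle, cover below 0.02 m/s and horizontal distance between amber_bottle and valve_block below 0.17 m and (horizontal distance between beaker and holder1 below 0.017 m or horizontal distance between beaker and holder2 below 0.017 m or horizontal distance between beaker and holder3 below 0.017 m) and height (world z) of beaker between 0.003 and 0.011 m and horizontal distance between beaker and waste_can below 0.17 m and (horizontal distance between slim_bottle and holder1 below 0.017 m or horizontal distance between slim_bottle and holder2 below 0.017 m or horizontal distance between slim_bottle and holder3 below 0.017 m) and height (world z) of slim_bottle between 0.003 and 0.011 m and horizontal distance between slim_bottle and valve_block above 0.17 m and horizontal distance between slim_bottle and waste_can above 0.17 m and horizontal distance between cover and beaker below 0.01 m and z of cover in the frame of beaker between 0.071 and 0.08 m); the robot touches nothing.
It fails at once if a bottle or the beaker is tipped over (more than 0.7 rad) (angle between any of amber_bottle, slim_bottle, beaker's own z axis and vertical above 0.7 rad).
It fails at once if the waste can is moved by more than 20 mm (distance of waste_can from where it was at the start of the episode above 0.02 m).
It also fails if it takes over 109 s, if anything falls off the work surface, if the arm or the gripper's body presses on something with over 40 N, if the wrist force passes 120 N, or if a joint passes its speed limit or range.

## Robot

A 6-joint arm with a two-finger parallel gripper is mounted at the origin on the work surface. World frame = base frame: x ahead of the robot, y to its left, z up, the work surface at z = 0. Lengths are in m, angles in degrees, forces in N, time in s.
With the tool pointing down it reaches from about 0.375 to 0.9 m from the base axis. Payload 3.1 kg.
Tool frame: the origin (TCP) lies on the centre line of the jaws, within the pads' length; the fingertips stand 8 mm ahead of it and the grasp point (between the pads) lies 11 mm behind it; z points along the fingers, y is the line along which they close (so a half turn about z gives the same grasp; the last joint's range is limited). The gripper opens to 87 mm and grips with 3 to 60 N. Pads are 19 mm wide; open, the fingers measure 117 mm over their backs; the gripper's body (75 mm by 190 mm) begins 51 mm behind the grasp point.
Start: joints at [-77.894, 30.224, 82.088, -0, 67.689, -10.227], TCP at [0.238, -0.578, 0.231] pointing down, gripper open.
Joint ranges: [-176.69, 176.69], [-43.24, 126.21], [12.49, 139.97], [-82, 262], [0, 151.66], [-163.58, 163.58]. Speed limits (degrees/s): [159.86, 159.86, 180, 180, 180, 180].

## Interface

Orientations are given as a 3x3 rotation matrix whose columns are the frame's x, y, z axes.
In Python, from rig import * gives the robot as it stands.
- The arm moves only by the tool step_arm, never from a script. Its argument "targets" is a list of rows, each a list of 5 numbers: the opening, from -1 (shut) to 1 (fully open), then the shift along the world's x, y, z normalised to -1 to 1, where 1 is 0.25 m, then the turn about the world's z normalised to -1 to 1, where 1 is 180 degrees. In form: [[fingers, x, y, z, turn], ...]. A call has 1 to 20 rows; each row is the pose to reach, as a shift and turn from the pose commanded when the call began, turning the shorter way round; what a row does not reach only later rows make up. A row lasts 1/10 s, in which the tool goes at most 50 mm and 8.59 degrees, less where a joint would pass 70% of its speed; a pose out of reach is approached as far as the arm can. A call with a number of a shift or a turn outside -1 to 1 is refused whole. A call with a gripper value outside its range is refused whole. The fingers move at their own pace and stop on an object; the grip force is fixed at half the most. Time passes only in rows, so rows that repeat a pose let the fingers close. It gives the time, the measured TCP pose, the force, the opening and the grip force at its end, in the units of the state.
- read_state(): the state, without advancing time (a new reading comes with each control period).
- capture(name): name is "scene" or "top" or "wrist"; returns a dict with "color" (420x560x3 uint8, red, green, blue), "mtx" (3x3 intrinsics, pixels), "k1" (the pictures are not rectified: a ray, as slopes to the right and down, at radius r is drawn at 1 + k1 r^2 times it, then the intrinsics apply), "pose" (4x4, takes a point from camera to world coordinates). Camera axes: x right, y down, z forward; pixel columns grow to the right and rows downward; lengths in m; the calibration is good to about 2 mm. A picture is of the moment at which its call begins. There is no depth.
- hand_in(): hands the job in; it is judged then, once.
The state is a dict: "time_s": time; "joint_positions": joint angles; "qvel": joint speeds; "tau": joint torques, N m; "position": TCP position; "tcp_rot": TCP orientation; "force": force on the tool from outside, world axes, zero at the start; "moment": the same for the moment, N m; "opening": opening from 0.0 (shut) to 1.0 (fully open); "grasp_force": force on a finger pad.
Only numpy, scipy, OpenCV 4.12 (cv2) and the standard library are available. Lean on these libraries where they do the work, as an engineer would, in place of code of your own. Each camera call takes 0.05 s, during which the arm holds its last target. There are 200 camera calls.

## Working session

There is one attempt and no reset: what is moved stays moved. The work goes in short steps, Python scripts to look and compute and a tool call to move; the robot and the scene stay as the last step left them, time stands still between calls to the robot, and variables do not carry over. Pictures are saved under pics/ and viewed, at most 14 in all, crops included, and the job is handed in when it is done.

Besides the shell and the picture viewer there is one more tool, called after "Call:" by a JSON object that holds its "op" and its "data", one argument or row to a line. step_arm: Moves the arm, as the interface text tells. Scaled input: -1 to 1 covers 0.25 m each way for a shift and 180 degrees each way for a turn. Its arguments: {"type":"object","properties":{"targets":{"type":"array","items":{"type":"array","items":{"type":"number"}}}},"required":["targets"]}

```bash
mkdir -p pics; ls
python3 - <<'E'
from rig import *
import cv2
for n in ("scene","top","wrist"):
    c=capture(n); cv2.imwrite(f"pics/{n}0.png",c["color"][:,:,::-1]); print(n,c["mtx"].tolist(),c["k1"],c["pose"].round(4).tolist())
s=read_state(); print(s)
E
```

```text
pics
scene [[534.192776178088, 0.0, 270.47250291202596], [0.0, 534.192776178088, 212.14100283588394], [0.0, 0.0, 1.0]] 0.0016892848113611947 [[0.8203, 0.4896, -0.2958, 0.9044], [0.5719, -0.7137, 0.4046, -0.4733], [-0.0131, -0.501, -0.8653, 1.0555], [0.0, 0.0, 0.0, 1.0]]
top [[532.3926400996356, 0.0, 282.7424143684046], [0.0, 532.3926400996356, 215.061153915545], [0.0, 0.0, 1.0]] -0.13104074171265798 [[-0.0149, -0.9946, 0.1028, 0.4496], [-0.9998, 0.0165, 0.0149, 0.0007], [-0.0165, -0.1025, -0.9946, 1.0188], [0.0, 0.0, 0.0, 1.0]]
wrist [[349.5851401139484, 0.0, 281.5221393927417], [0.0, 349.5851401139484, 209.29371757878144], [0.0, 0.0, 1.0]] -0.0004682388705844281 [[0.3798, -0.8978, -0.2229, 0.2988], [-0.9251, -0.3692, -0.0893, -0.5533], [-0.0021, 0.2402, -0.9707, 0.3831], [0.0, 0.0, 0.0, 1.0]]
{'time_s': 0.15, 'joint_positions': array([-7.78906836e+01,  3.02665192e+01,  8.21404659e+01, -1.41617694e-04,
        6.76893493e+01, -1.02279872e+01]), 'qvel': array([ 0.02096103, -0.10177861, -0.1995659 ,  0.0385706 ,  0.07041776,
        0.06090202]), 'tau': array([-5.39990851e-04, -4.40430629e+01, -1.76841813e+01,  6.32728217e-02,
        5.52998018e-02, -1.07160988e-04]), 'position': array([ 0.23743756, -0.57754059,  0.22979346]), 'tcp_rot': array([[ 9.24962165e-01,  3.80059031e-01, -3.54945583e-04],
       [ 3.80059081e-01, -9.24960753e-01,  1.64346031e-03],
       [ 2.96301200e-04, -1.65503890e-03, -9.99998587e-01]]), 'force': array([-0.17834831,  0.10951314, -0.40071038]), 'moment': array([ 0.01593181,  0.02776672, -0.08100668]), 'grasp_force': 0.0, 'opening': 1.0034059122980454}
```

View pics/top0.png

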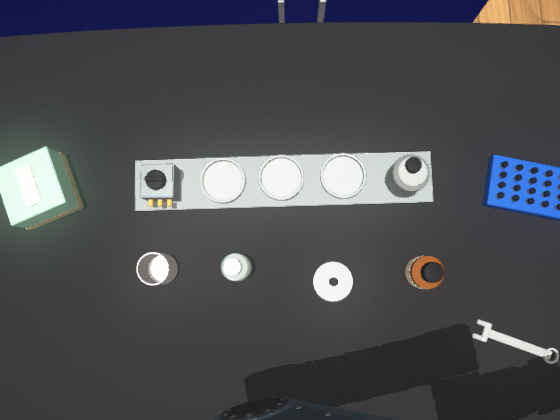

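View pics/scene0.png

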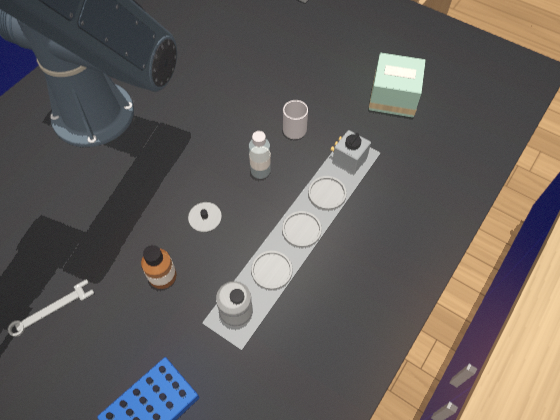

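The top view has world +x up and +y left. The valve block is at (155,180) and the holders are at (223,181), (281,178) and (343,176). The can is at (410,173), the beaker at (157,268), slim at (236,267), the cover at (333,281) and amber at (425,272). The scene view agrees with this layout. Next I'll enlarge and measure.

```bash
cat > h.py <<'E'
from rig import *
import cv2, numpy as np
def ray(c,uv):
    k=c["k1"]; d=np.array([c["k1"],0,0,0,0.])
    p=cv2.undistortPoints(np.array([[uv]],float),c["mtx"],d)[0,0]
    return c["pose"][:3,3],c["pose"][:3,:3]@np.array([p[0],p[1],1])
def cast(c,uv,z):
    o,d=ray(c,uv); return o+d*(z-o[2])/d[2]
def proj(c,P):
    T=np.linalg.inv(c["pose"])
    r=cv2.projectPoints(np.array(P,float).reshape(-1,1,3),cv2.Rodrigues(T[:3,:3])[0],T[:3,3],c["mtx"],np.array([c["k1"],0,0,0,0.]))[0]
    return r[:,0]
def ring(c,x,y,z,r):
    a=np.linspace(0,2*np.pi,40,endpoint=False)
    return proj(c,np.c_[x+r*np.cos(a),y+r*np.sin(a),0*a+z])
def crops(c,centres,half,k,cols,rings=[]):
    im=cv2.resize(c["color"][:,:,::-1],None,fx=k,fy=k,interpolation=cv2.INTER_CUBIC)
    for R in rings: cv2.polylines(im,[np.round((R+.5)*k-.5).astype(int)],True,(0,0,255) ,1)
    im=cv2.copyMakeBorder(im,half*k,half*k,half*k,half*k,cv2.BORDER_CONSTANT)
    t=[im[int(v)*k:int(v)*k+2*half*k,int(u)*k:int(u)*k+2*half*k] for u,v in centres]
    while len(t)%cols: t.append(0*t[0])
    return np.vstack([np.hstack(t[i:i+cols]) for i in range(0,len(t),cols)])
E
python3 - <<'E'
from h import *
c=capture("top"); g=cv2.cvtColor(c["color"],cv2.COLOR_RGB2GRAY); hsv=cv2.cvtColor(c["color"],cv2.COLOR_RGB2HSV)
rings=[]
def blob(name,m,ctr,h,z,r):
    w=np.zeros_like(m);u,v=ctr;w[v-h:v+h,u-h:u+h]=m[v-h:v+h,u-h:u+h]
    cs=max(cv2.findContours(w,cv2.RETR_EXTERNAL,cv2.CHAIN_APPROX_NONE)[0],key=cv2.contourArea)
    P=np.array([cast(c,p[0].astype(float),z)[:2] for p in cs])
    (cx,cy),R=cv2.minEnclosingCircle(P.astype(np.float32)); e=cv2.fitEllipse(P.astype(np.float32)*1000)
    print(name,"ellipse mm",np.round(e[0],1),np.round(e[1],1),"enc",round(cx,4),round(cy,4),"dia",round(2*R,4))
    x,y=np.array(e[0])/1000; rings.append(ring(c,x,y,z,r))
B=lambda t:((g>t)*255).astype(np.uint8)
for i,p in enumerate([(223,181),(281,178),(343,176)]): blob(f"H{i}",B(205),p,27,.015,.044)
blob("cover",B(120),(333,281),28,.005,.038)
blob("beaker",B(75),(157,268),26,.075,.03)
blob("slimcap",B(190),(235,266),20,.132,.015)
am=((hsv[...,0]<22)&(hsv[...,1]>110)&(hsv[...,2]>60)).astype(np.uint8)*255
blob("amber",am,(425,272),28,.075,.03)
blob("cap",(g<45).astype(np.uint8)*255,(432,272),13,.114,.018)
cv2.imwrite("pics/c1.png",crops(c,[(223,181),(281,178),(343,176),(410,173),(157,268),(236,267),(333,281),(427,272)],33,3,4,rings))
E
```

```text
H0 ellipse mm [618.9 130.2] [110.8 121.6] enc 0.6191 0.1301 dia 0.1399
H1 ellipse mm [621.   18.6] [109.1 120.6] enc 0.6219 0.0188 dia 0.1388
H2 ellipse mm [ 622.8 -100.1] [108.8 121.2] enc 0.6239 -0.0999 dia 0.1401
cover ellipse mm [427.  -76.6] [74.6 75.3] enc 0.4271 -0.0764 dia 0.0769
beaker ellipse mm [463.9 234.7] [88.1 93.1] enc 0.4662 0.2334 dia 0.1042
slimcap ellipse mm [456.2  95.6] [41.5 43.1] enc 0.4559 0.0953 dia 0.0447
amber ellipse mm [ 441.6 -240.9] [53.7 59.2] enc 0.4413 -0.2398 dia 0.062
cap ellipse mm [ 441.  -244.6] [36.1 48.2] enc 0.4432 -0.2341 dia 0.0332
```

View pics/c1.png

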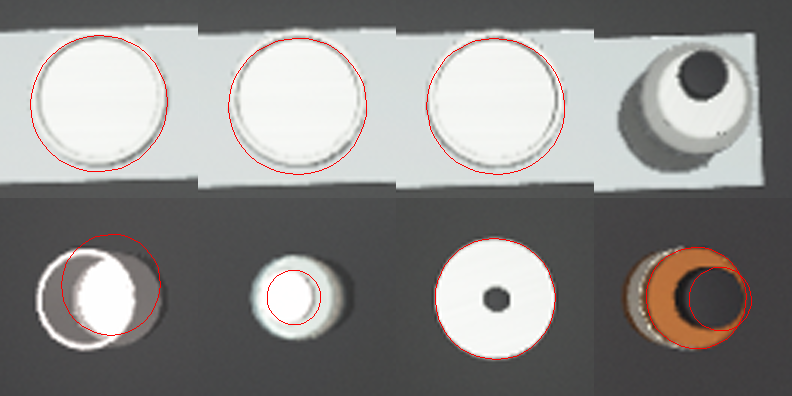

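The crops show clean circles, but some of the fits caught the wrong edges, such as the mat and the beaker's inside. The beaker's rim is centred at about (152.3,268.7) and the amber cap's top at about (433.7,272.7). I'll re-measure with tighter masks and cross-check against the scene view.

Run:
```python
from h import *
c=capture("top"); s=capture("scene"); g=cv2.cvtColor(c["color"],cv2.COLOR_RGB2GRAY)
def blob(name,m,ctr,h,z):
    w=np.zeros_like(g);u,v=ctr;w[v-h:v+h,u-h:u+h]=m[v-h:v+h,u-h:u+h]*255
    cs=max(cv2.findContours(w,cv2.RETR_EXTERNAL,cv2.CHAIN_APPROX_NONE)[0],key=cv2.contourArea)
    P=np.array([cast(c,p[0].astype(float),z)[:2] for p in cs])*1000
    e=cv2.fitEllipse(P.astype(np.float32)); print(name,np.round(e[0],1),np.round(e[1],1)); return np.array(e[0])/1000
H=[blob(f"H{i}",g>238,p,24,.009) for i,p in enumerate([(223,181),(281,178),(343,176)])]
sl=blob("slimcap",g>238,(235,266),20,.132)
co=blob("cover",g>120,(333,281),28,.005)
be=cast(c,(152.3,268.7),.075)[:2]; am=cast(c,(433.7,272.7),.114)[:2]
print("beaker",be,"amber",am)
print("gaps",np.linalg.norm(H[0]-H[1]),np.linalg.norm(H[1]-H[2]), "valve",cast(c,(155,180),.08),"can",cast(c,(410,173),.095))
R=[ring(s,*be,.075,.03),ring(s,*am,.114,.018),ring(s,*am,0,.03),ring(s,*sl,.132,.015),ring(s,*sl,0,.024),ring(s,*co,.005,.038)]+[ring(s,*h,.015,.044) for h in H]
cv2.imwrite("pics/c2.png",crops(s,[(295,118),(260,160),(158,268),(205,215),(327,193),(300,230),(270,270),(235,300)],33,3,4,R))
```

```text
H0 [622.7 130.3] [71.9 75.1]
H1 [626.1  18.3] [71.8 75. ]
H2 [627.5 -99.6] [72.7 75.8]
slimcap [454.6 100.8] [26.9 34.1]
cover [427.  -76.6] [74.6 75.4]
beaker [0.45460265 0.24951023] amber [ 0.44016491 -0.24129286]
gaps 0.11204800880335045 0.11788805523652762 valve [0.61413576 0.2447073  0.08      ] can [ 0.61601996 -0.21139954  0.095     ]
```

View pics/c2.png

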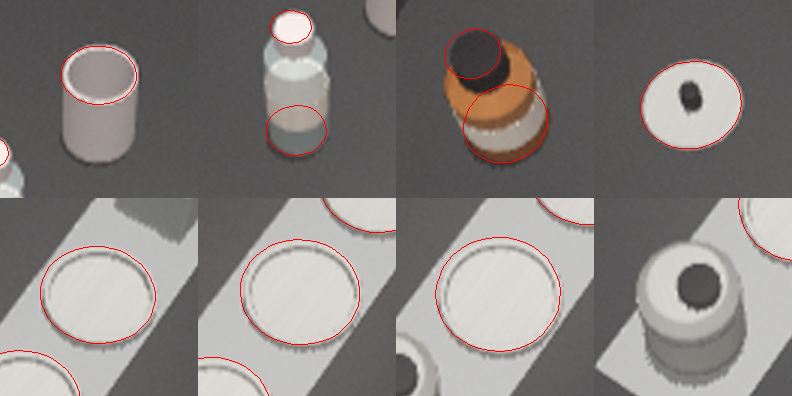

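The projected rings land on every object in the second view, within about 2 mm, so I can move. Amber comes first, with the jaws closing along x.

Call:
{"op": "step_arm", "data": {
  "targets": [
    [1, 0.4, 0.7, 0, 0.376],
    [1, 0.4, 0.7, 0, 0.376],
    [1, 0.4, 0.7, 0, 0.376],
    [1, 0.4, 0.7, 0, 0.376],
    [1, 0.4, 0.7, 0, 0.376],
    [1, 0.4, 0.7, 0, 0.376],
    [1, 0.4, 0.7, 0, 0.376],
    [1, 0.4, 0.7, 0, 0.376],
    [1, 0.4, 0.7, 0, 0.376],
    [1, 0.4, 0.7, 0, 0.376]
  ]
}}

```text
time_s: 1.3
position: [0.3375, -0.4031, 0.2306]
tcp_rot: [[0.003, 1.0, 0.0], [1.0, -0.003, -0.0], [-0.0, 0.0, -1.0]]
force: [0.1, -0.6, -0.0]
opening: 1.0
grasp_force: 0.0
```

Call:
{"op": "step_arm", "data": {
  "targets": [
    [1, 0.412, 0.652, 0, 0],
    [1, 0.412, 0.652, 0, 0],
    [1, 0.412, 0.652, 0, 0],
    [1, 0.412, 0.652, 0, 0],
    [1, 0.412, 0.652, 0, 0],
    [1, 0.412, 0.652, 0, 0],
    [1, 0.412, 0.652, -0.2, 0],
    [1, 0.412, 0.652, -0.3, 0],
    [1, 0.412, 0.652, -0.4, 0],
    [1, 0.412, 0.652, -0.48, 0],
    [1, 0.412, 0.652, -0.55, 0],
    [1, 0.412, 0.652, -0.55, 0],
    [1, 0.412, 0.652, -0.55, 0]
  ]
}}

```text
time_s: 2.6
position: [0.4401, -0.2415, 0.093]
tcp_rot: [[0.002, 1.0, -0.0], [1.0, -0.002, -0.0], [-0.0, -0.0, -1.0]]
force: [-0.0, -0.0, 0.4]
opening: 1.0
grasp_force: 0.0
```

Run:
```python
from h import *
c=capture("wrist"); cv2.imwrite("pics/w1.png",c["color"][:,:,::-1])
```

```text
(no output)
```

View pics/w1.png

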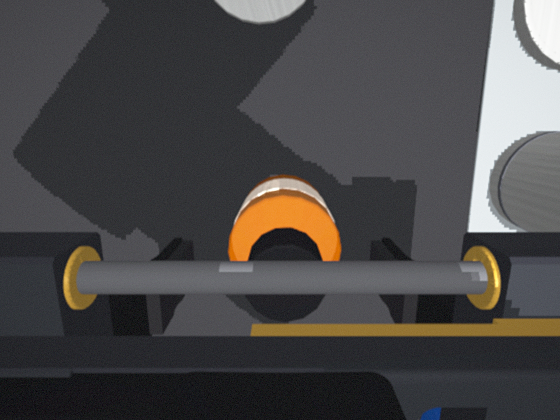

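The wrist view shows the cap centred between the jaws: cap at column 285, jaws at about 170 and 395. I'll close and lift.

Call:
{"op": "step_arm", "data": {
  "targets": [
    [-1, 0, 0, 0, 0],
    [-1, 0, 0, 0, 0],
    [-1, 0, 0, 0, 0],
    [-1, 0, 0, 0, 0],
    [-1, 0, 0, 0, 0],
    [-1, 0, 0, 0, 0],
    [-1, 0, 0, 0, 0],
    [-1, 0, 0, 0, 0],
    [-1, 0, 0, 0, 0],
    [-1, 0, 0, 0, 0],
    [-1, 0, 0, 0.04, 0],
    [-1, 0, 0, 0.1, 0],
    [-1, 0, 0, 0.2, 0],
    [-1, 0, 0, 0.32, 0],
    [-1, 0, 0, 0.44, 0],
    [-1, 0, 0, 0.56, 0],
    [-1, 0, 0, 0.64, 0],
    [-1, 0, 0, 0.64, 0]
  ]
}}

```text
time_s: 4.45
position: [0.4415, -0.241, 0.256]
tcp_rot: [[-0.0, 1.0, 0.005], [1.0, 0.0, -0.004], [-0.004, 0.005, -1.0]]
force: [0.3, -0.1, -3.0]
opening: 0.404
grasp_force: 30.0
```

Call:
{"op": "step_arm", "data": {
  "targets": [
    [-1, 0.04, 0.08, 0, 0],
    [-1, 0.1, 0.2, 0, 0],
    [-1, 0.16, 0.32, 0, 0],
    [-1, 0.22, 0.44, 0, 0],
    [-1, 0.28, 0.56, 0, 0],
    [-1, 0.34, 0.68, 0, 0],
    [-1, 0.4, 0.8, 0, 0],
    [-1, 0.46, 0.9, 0, 0],
    [-1, 0.5, 1.0, 0, 0],
    [-1, 0.5, 1.0, 0, 0]
  ]
}}

```text
time_s: 5.45
position: [0.5651, 0.0132, 0.2511]
tcp_rot: [[-0.004, 1.0, -0.003], [1.0, 0.004, 0.002], [0.002, -0.003, -1.0]]
force: [0.2, 0.4, -3.0]
opening: 0.406
grasp_force: 30.0
```

Call:
{"op": "step_arm", "data": {
  "targets": [
    [-1, 0.06, 0.12, 0, 0],
    [-1, 0.12, 0.25, 0, 0],
    [-1, 0.18, 0.38, 0, 0],
    [-1, 0.224, 0.46, 0, 0],
    [-1, 0.224, 0.484, 0, 0],
    [-1, 0.224, 0.484, 0, 0],
    [-1, 0.224, 0.484, 0, 0],
    [-1, 0.224, 0.484, 0, 0]
  ]
}}

```text
time_s: 6.25
position: [0.6208, 0.1295, 0.2527]
tcp_rot: [[0.001, 1.0, -0.001], [1.0, -0.001, -0.001], [-0.001, -0.001, -1.0]]
force: [0.6, 0.5, -2.9]
opening: 0.412
grasp_force: 30.0
```

Call:
{"op": "step_arm", "data": {
  "targets": [
    [-1, 0, 0, -0.06, 0],
    [-1, 0, 0, -0.18, 0],
    [-1, 0, 0, -0.3, 0],
    [-1, 0, 0, -0.42, 0],
    [-1, 0, 0, -0.5, 0],
    [-1, 0, 0, -0.55, 0],
    [-1, 0, 0, -0.58, 0],
    [-1, 0, 0, -0.595, 0],
    [-1, 0, 0, -0.604, 0],
    [-1, 0, 0, -0.608, 0],
    [-1, 0, 0, -0.608, 0],
    [-1, 0, 0, -0.608, 0]
  ]
}}

```text
time_s: 7.45
position: [0.6219, 0.131, 0.1017]
tcp_rot: [[-0.0, 1.0, 0.001], [1.0, 0.0, 0.0], [0.0, 0.001, -1.0]]
force: [-0.6, 0.2, -2.9]
opening: 0.41
grasp_force: 30.0
```

Not touching yet. I'll lower 2 mm at a time.

Call:
{"op": "step_arm", "data": {
  "targets": [
    [-1, 0, 0, -0.004, 0],
    [-1, 0, 0, -0.008, 0],
    [-1, 0, 0, -0.008, 0],
    [-1, 0, 0, -0.008, 0]
  ]
}}

```text
time_s: 7.85
position: [0.6221, 0.131, 0.1]
tcp_rot: [[-0.0, 1.0, 0.001], [1.0, 0.0, 0.0], [0.0, 0.001, -1.0]]
force: [-0.7, 0.1, 4.0]
opening: 0.404
grasp_force: 30.0
```

It's seated. I'll release it, rise and go over the beaker.

Call:
{"op": "step_arm", "data": {
  "targets": [
    [1, 0, 0, 0, 0],
    [1, 0, 0, 0, 0],
    [1, 0, 0, 0, 0],
    [1, 0, 0, 0, 0],
    [1, 0, 0, 0, 0],
    [1, 0, 0, 0, 0],
    [1, 0, 0, 0.1, 0],
    [1, 0, 0, 0.25, 0],
    [1, 0, 0, 0.4, 0],
    [1, 0, 0, 0.5, 0],
    [1, -0.15, 0.1, 0.5, 0],
    [1, -0.3, 0.2, 0.5, 0],
    [1, -0.45, 0.32, 0.5, 0],
    [1, -0.6, 0.43, 0.5, 0],
    [1, -0.67, 0.475, 0.5, 0],
    [1, -0.67, 0.475, 0.5, 0],
    [1, -0.67, 0.475, 0.5, 0]
  ]
}}

```text
time_s: 9.55
position: [0.4545, 0.2499, 0.2244]
tcp_rot: [[-0.001, 1.0, 0.002], [1.0, 0.001, -0.0], [-0.0, 0.002, -1.0]]
force: [0.2, -0.7, 0.4]
opening: 1.0
grasp_force: 0.0
```

Run:
```python
from h import *
c=capture("wrist"); t=capture("top")
im=np.hstack([cv2.resize(c["color"],(400,300)),cv2.resize(t["color"],(400,300))]); cv2.imwrite("pics/w2.png",im[:,:,::-1]); print(read_state()["position"])
```

```text
[0.45548322 0.24929317 0.22425629]
```

View pics/w2.png

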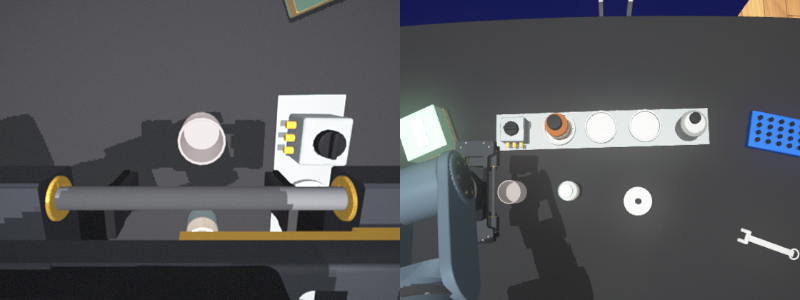

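Amber stands in its holder, and the beaker is centred at column 202 between the jaws. I'll descend and grip.

Call:
{"op": "step_arm", "data": {
  "targets": [
    [1, 0, 0, -0.12, 0],
    [1, 0, 0, -0.24, 0],
    [1, 0, 0, -0.36, 0],
    [1, 0, 0, -0.46, 0],
    [1, 0, 0, -0.56, 0],
    [1, 0, 0, -0.64, 0],
    [1, 0, 0, -0.7, 0],
    [1, 0, 0, -0.7, 0],
    [-1, 0, 0, -0.7, 0],
    [-1, 0, 0, -0.7, 0],
    [-1, 0, 0, -0.7, 0],
    [-1, 0, 0, -0.7, 0],
    [-1, 0, 0, -0.7, 0],
    [-1, 0, 0, -0.7, 0],
    [-1, 0, 0, -0.7, 0]
  ]
}}

```text
time_s: 11.15
position: [0.4546, 0.2498, 0.0498]
tcp_rot: [[-0.0, 1.0, 0.002], [1.0, 0.0, 0.0], [0.0, 0.002, -1.0]]
force: [0.6, 0.0, 5.7]
opening: 0.679
grasp_force: 30.0
```

Call:
{"op": "step_arm", "data": {
  "targets": [
    [-1, 0, 0, 0.04, 0],
    [-1, 0, 0, 0.14, 0],
    [-1, 0, 0, 0.26, 0],
    [-1, 0, 0, 0.38, 0],
    [-1, 0, 0, 0.5, 0],
    [-1, 0, 0, 0.6, 0],
    [-1, 0, 0, 0.64, 0],
    [-1, 0, 0, 0.64, 0],
    [-1, 0.06, -0.12, 0.64, 0],
    [-1, 0.12, -0.24, 0.64, 0],
    [-1, 0.18, -0.37, 0.64, 0],
    [-1, 0.24, -0.5, 0.64, 0],
    [-1, 0.3, -0.62, 0.64, 0],
    [-1, 0.36, -0.74, 0.64, 0],
    [-1, 0.42, -0.87, 0.64, 0],
    [-1, 0.47, -0.97, 0.64, 0],
    [-1, 0.485, -1.0, 0.64, 0],
    [-1, 0.485, -1.0, 0.64, 0]
  ]
}}

```text
time_s: 12.95
position: [0.5747, -0.001, 0.2074]
tcp_rot: [[0.002, 1.0, -0.003], [1.0, -0.002, 0.001], [0.001, -0.003, -1.0]]
force: [-0.5, 0.7, -0.7]
opening: 0.68
grasp_force: 30.0
```

Call:
{"op": "step_arm", "data": {
  "targets": [
    [-1, 0.06, -0.12, 0, 0],
    [-1, 0.12, -0.24, 0, 0],
    [-1, 0.17, -0.35, 0, 0],
    [-1, 0.193, -0.397, 0, 0],
    [-1, 0.193, -0.397, 0, 0],
    [-1, 0.193, -0.397, -0.1, 0],
    [-1, 0.193, -0.397, -0.22, 0],
    [-1, 0.193, -0.397, -0.34, 0],
    [-1, 0.193, -0.397, -0.44, 0],
    [-1, 0.193, -0.397, -0.52, 0],
    [-1, 0.193, -0.397, -0.57, 0],
    [-1, 0.193, -0.397, -0.595, 0],
    [-1, 0.193, -0.397, -0.605, 0],
    [-1, 0.193, -0.397, -0.605, 0],
    [-1, 0.193, -0.397, -0.605, 0]
  ]
}}

```text
time_s: 14.45
position: [0.6242, -0.0996, 0.0588]
tcp_rot: [[-0.0, 1.0, 0.002], [1.0, 0.0, -0.001], [-0.001, 0.002, -1.0]]
force: [0.4, -0.5, -0.2]
opening: 0.672
grasp_force: 30.0
```

Call:
{"op": "step_arm", "data": {
  "targets": [
    [-1, 0, 0, -0.004, 0],
    [-1, 0, 0, -0.007, 0],
    [-1, 0, 0, -0.007, 0],
    [-1, 0, 0, -0.007, 0]
  ]
}}

```text
time_s: 14.85
position: [0.6239, -0.0999, 0.0568]
tcp_rot: [[-0.0, 1.0, 0.001], [1.0, 0.0, -0.0], [-0.0, 0.001, -1.0]]
force: [-1.0, -0.3, 4.0]
opening: 0.679
grasp_force: 30.0
```

Call:
{"op": "step_arm", "data": {
  "targets": [
    [1, 0, 0, 0, 0],
    [1, 0, 0, 0, 0],
    [1, 0, 0, 0, 0],
    [1, 0, 0, 0, 0],
    [1, 0, 0, 0, 0],
    [1, 0, 0, 0.06, 0],
    [1, 0, 0, 0.2, 0],
    [1, 0, 0, 0.35, 0],
    [1, 0, 0, 0.5, 0],
    [1, 0, 0, 0.5, 0],
    [1, -0.16, 0.02, 0.5, 0],
    [1, -0.32, 0.04, 0.5, 0],
    [1, -0.48, 0.06, 0.5, 0],
    [1, -0.64, 0.08, 0.5, 0],
    [1, -0.74, 0.09, 0.5, 0],
    [1, -0.788, 0.094, 0.5, 0],
    [1, -0.788, 0.094, 0.5, 0],
    [1, -0.788, 0.094, 0.5, 0]
  ]
}}

```text
time_s: 16.65
position: [0.4284, -0.0769, 0.1816]
tcp_rot: [[0.0, 1.0, 0.003], [1.0, -0.0, -0.001], [-0.001, 0.003, -1.0]]
force: [1.0, 0.1, -0.5]
opening: 0.994
grasp_force: 0.0
```

Run:
```python
from h import *
c=capture("wrist"); t=capture("top"); print(read_state()["position"])
R=ring(t,.4270,-.0766,.005,.038); B=[ring(t,.624,-.0995,.082,.03),ring(t,.4270,-.0766,.027,.008)]
a=crops(t,[(343,172),(333,281)],33,4,2,[R]+B)
w=cv2.polylines(c["color"][:,:,::-1].copy(),[np.int32(np.round(q)) for q in (ring(c,.427,-.0766,.005,.038),ring(c,.427,-.0766,.027,.008))],True,(0,0,255),1)
im=np.vstack([a,cv2.resize(w,(528,336))[:330]]); cv2.imwrite("pics/w3.png",im)
```

```text
[ 0.42860152 -0.07688243  0.18130821]
```

View pics/w3.png

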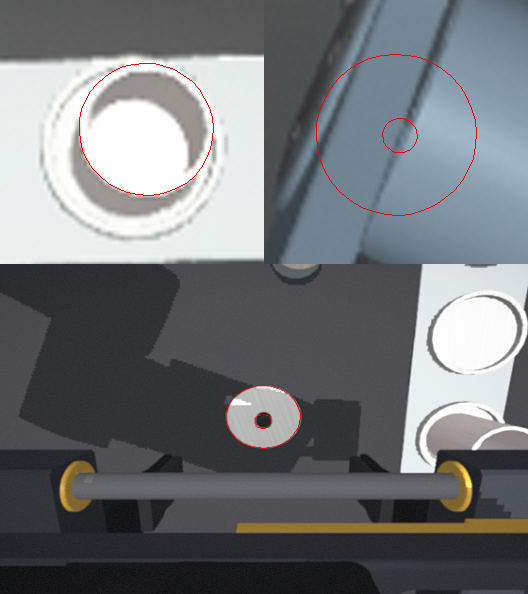

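The beaker's rim matches its expected circle in the holder, at (0.624, -0.0995). The cover and its knob match their rings in the wrist view. I'll lower onto the knob.

Call:
{"op": "step_arm", "data": {
  "targets": [
    [1, -0.004, 0, -0.12, 0],
    [1, -0.004, 0, -0.24, 0],
    [1, -0.004, 0, -0.36, 0],
    [1, -0.004, 0, -0.46, 0],
    [1, -0.004, 0, -0.55, 0],
    [1, -0.004, 0, -0.61, 0],
    [1, -0.004, 0, -0.64, 0],
    [1, -0.004, 0, -0.658, 0],
    [1, -0.004, 0, -0.658, 0],
    [1, -0.004, 0, -0.658, 0]
  ]
}}

```text
time_s: 17.75
position: [0.4261, -0.0763, 0.017]
tcp_rot: [[-0.0, 1.0, 0.001], [1.0, 0.0, -0.001], [-0.001, 0.001, -1.0]]
force: [-0.4, 0.3, -0.0]
opening: 1.001
grasp_force: 0.0
```

Call:
{"op": "step_arm", "data": {
  "targets": [
    [-1, 0, 0, 0, 0],
    [-1, 0, 0, 0, 0],
    [-1, 0, 0, 0, 0],
    [-1, 0, 0, 0, 0],
    [-1, 0, 0, 0, 0],
    [-1, 0, 0, 0, 0],
    [-1, 0, 0, 0, 0],
    [-1, 0, 0, 0, 0],
    [-1, 0, 0, 0, 0],
    [-1, 0, 0, 0, 0],
    [-1, 0, 0, 0, 0],
    [-1, 0, 0, 0, 0]
  ]
}}

```text
time_s: 18.95
position: [0.4257, -0.0762, 0.0165]
tcp_rot: [[-0.0, 1.0, 0.0], [1.0, 0.0, -0.0], [-0.0, 0.0, -1.0]]
force: [-0.4, -0.2, 0.1]
opening: 0.169
grasp_force: 30.0
```

Call:
{"op": "step_arm", "data": {
  "targets": [
    [-1, 0, 0, 0.04, 0],
    [-1, 0, 0, 0.14, 0],
    [-1, 0, 0, 0.26, 0],
    [-1, 0, 0, 0.38, 0],
    [-1, 0, 0, 0.48, 0],
    [-1, 0, 0, 0.52, 0],
    [-1, 0, 0, 0.52, 0],
    [-1, 0.1, -0.012, 0.52, 0],
    [-1, 0.22, -0.026, 0.52, 0],
    [-1, 0.34, -0.04, 0.52, 0],
    [-1, 0.46, -0.054, 0.52, 0],
    [-1, 0.58, -0.068, 0.52, 0],
    [-1, 0.7, -0.082, 0.52, 0],
    [-1, 0.77, -0.09, 0.52, 0],
    [-1, 0.79, -0.093, 0.52, 0],
    [-1, 0.79, -0.093, 0.52, 0],
    [-1, 0.79, -0.093, 0.52, 0],
    [-1, 0.79, -0.093, 0.52, 0]
  ]
}}

```text
time_s: 20.75
position: [0.6214, -0.0989, 0.146]
tcp_rot: [[-0.0, 1.0, -0.002], [1.0, 0.0, 0.001], [0.001, -0.002, -1.0]]
force: [-0.8, 0.1, -1.2]
opening: 0.171
grasp_force: 30.0
```

Run:
```python
from h import *
c=capture("wrist"); s=read_state(); print(s["position"],s["tcp_rot"].round(3).tolist())
x,y,z=s["position"]; zc=z-.0165
P=[ring(c,x,y,zc+.005,.038),ring(c,.624,-.0995,.082,.03)]
w=cv2.polylines(c["color"][:,:,::-1].copy(),[np.int32(np.round(q)) for q in P],True,(0,0,255),1)
q=capture("scene"); a=cv2.polylines(q["color"][:,:,::-1].copy(),[np.int32(np.round(k)) for k in (ring(q,x,y,zc+.005,.038),)],True,(0,0,255),1)
u,v=proj(q,[[x,y,zc]])[0].astype(int); a=cv2.resize(a[v-60:v+60,u-50:u+50],None,fx=3,fy=3)
w=cv2.resize(w,(480,360)); cv2.imwrite("pics/w4.png",np.hstack([w,a]))
```

```text
[ 0.6217447  -0.09907848  0.14632472] [[-0.0, 1.0, -0.002], [1.0, 0.0, 0.0], [0.0, -0.002, -1.0]]
```

View pics/w4.png

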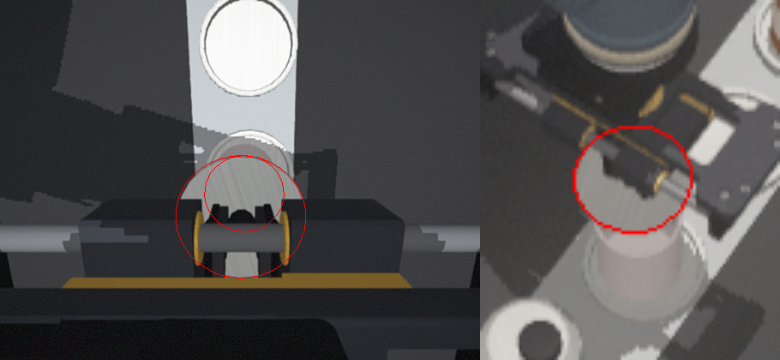

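The cover hangs level and matches its predicted ring. I'll shift 2 mm in x and lower to the beaker.

Call:
{"op": "step_arm", "data": {
  "targets": [
    [-1, 0.009, -0.002, -0.04, 0],
    [-1, 0.009, -0.002, -0.09, 0],
    [-1, 0.009, -0.002, -0.13, 0],
    [-1, 0.009, -0.002, -0.16, 0],
    [-1, 0.009, -0.002, -0.175, 0],
    [-1, 0.009, -0.002, -0.183, 0],
    [-1, 0.009, -0.002, -0.183, 0],
    [-1, 0.009, -0.002, -0.183, 0]
  ]
}}

```text
time_s: 21.65
position: [0.6256, -0.0999, 0.1011]
tcp_rot: [[-0.0, 1.0, 0.001], [1.0, 0.0, -0.0], [-0.0, 0.001, -1.0]]
force: [-0.9, -0.4, -1.9]
opening: 0.17
grasp_force: 30.0
```

Call:
{"op": "step_arm", "data": {
  "targets": [
    [-1, 0, 0, -0.004, 0],
    [-1, 0, 0, -0.008, 0],
    [-1, 0, 0, -0.008, 0],
    [-1, 0, 0, -0.008, 0]
  ]
}}

```text
time_s: 22.05
position: [0.6253, -0.0998, 0.0989]
tcp_rot: [[-0.0, 1.0, 0.0], [1.0, 0.0, -0.0], [-0.0, 0.0, -1.0]]
force: [-0.7, -0.1, -0.7]
opening: 0.172
grasp_force: 30.0
```

Call:
{"op": "step_arm", "data": {
  "targets": [
    [-1, 0, 0, -0.003, 0],
    [-1, 0, 0, -0.003, 0],
    [1, 0, 0, -0.003, 0],
    [1, 0, 0, -0.003, 0],
    [1, 0, 0, -0.003, 0],
    [1, 0, 0, -0.003, 0],
    [1, 0, 0, -0.003, 0],
    [1, 0, 0, 0.05, 0],
    [1, 0, 0, 0.15, 0],
    [1, 0, 0, 0.3, 0],
    [1, 0, 0, 0.45, 0],
    [1, 0, 0, 0.56, 0],
    [1, -0.12, 0.14, 0.56, 0],
    [1, -0.24, 0.28, 0.56, 0],
    [1, -0.36, 0.42, 0.56, 0],
    [1, -0.48, 0.56, 0.56, 0],
    [1, -0.6, 0.7, 0.56, 0],
    [1, -0.683, 0.803, 0.56, 0],
    [1, -0.683, 0.803, 0.56, 0],
    [1, -0.683, 0.803, 0.56, 0]
  ]
}}

```text
time_s: 24.05
position: [0.4548, 0.1013, 0.2399]
tcp_rot: [[-0.002, 1.0, 0.002], [1.0, 0.002, -0.0], [-0.0, 0.002, -1.0]]
force: [0.6, -0.3, -0.1]
opening: 1.0
grasp_force: 0.0
```

Run:
```python
from h import *
c=capture("wrist"); q=capture("scene"); t=capture("top"); s=read_state(); print(s["position"])
w=cv2.polylines(c["color"][:,:,::-1].copy(),[np.int32(np.round(k)) for k in [ring(c,.4546,.1008,.132,.015)]],True,(0,0,255),1)
w=cv2.resize(w,(440,330))
a=crops(t,[(343,172)],30,3,1,[ring(t,.624,-.0995,.087,.038)]); b=crops(q,[(270,258)],30,3,1,[ring(q,.624,-.0995,.087,.038)])
cv2.imwrite("pics/w5.png",np.hstack([w,np.vstack([a,b])[:330]]))
```

```text
[0.4559195  0.10016174 0.23930617]
```

View pics/w5.png

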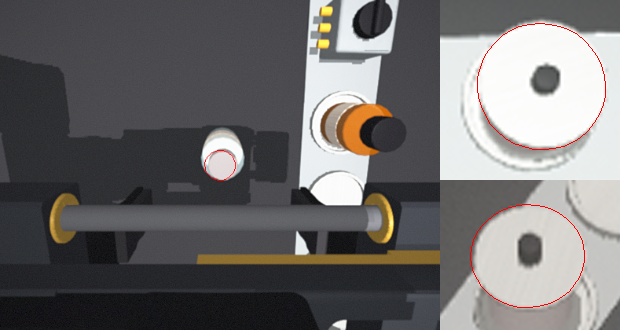

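The cover sits centred on the beaker in both views, and the slim bottle's cap matches its ring. I'll grip the cap with the fingertips above the shoulder.

Call:
{"op": "step_arm", "data": {
  "targets": [
    [1, 0, 0, -0.12, 0],
    [1, 0, 0, -0.24, 0],
    [1, 0, 0, -0.34, 0],
    [1, 0, 0, -0.42, 0],
    [1, 0, 0, -0.47, 0],
    [1, 0, 0, -0.494, 0],
    [1, 0, 0, -0.494, 0],
    [1, 0, 0, -0.494, 0],
    [-1, 0, 0, -0.494, 0],
    [-1, 0, 0, -0.494, 0],
    [-1, 0, 0, -0.494, 0],
    [-1, 0, 0, -0.494, 0],
    [-1, 0, 0, -0.494, 0],
    [-1, 0, 0, -0.494, 0],
    [-1, 0, 0, -0.494, 0],
    [-1, 0, 0, -0.494, 0],
    [-1, 0, 0, -0.494, 0],
    [-1, 0, 0, -0.494, 0],
    [-1, 0, 0, -0.494, 0]
  ]
}}

```text
time_s: 26.1
position: [0.4548, 0.1009, 0.1153]
tcp_rot: [[-0.0, 1.0, 0.001], [1.0, 0.0, 0.0], [0.0, 0.001, -1.0]]
force: [0.7, -0.1, -1.4]
opening: 0.335
grasp_force: 30.0
```

Call:
{"op": "step_arm", "data": {
  "targets": [
    [-1, 0, 0, 0.04, 0],
    [-1, 0, 0, 0.14, 0],
    [-1, 0, 0, 0.26, 0],
    [-1, 0, 0, 0.38, 0],
    [-1, 0, 0, 0.46, 0],
    [-1, 0, 0, 0.5, 0],
    [-1, 0, 0, 0.5, 0],
    [-1, 0.08, -0.04, 0.5, 0],
    [-1, 0.18, -0.09, 0.5, 0],
    [-1, 0.28, -0.14, 0.5, 0],
    [-1, 0.38, -0.19, 0.5, 0],
    [-1, 0.48, -0.24, 0.5, 0],
    [-1, 0.58, -0.29, 0.5, 0],
    [-1, 0.65, -0.32, 0.5, 0],
    [-1, 0.676, -0.33, 0.5, 0],
    [-1, 0.676, -0.33, 0.5, 0],
    [-1, 0.676, -0.33, 0.5, 0],
    [-1, 0.676, -0.33, 0.5, 0]
  ]
}}

```text
time_s: 27.9
position: [0.6221, 0.0192, 0.2399]
tcp_rot: [[-0.001, 1.0, -0.002], [1.0, 0.001, 0.0], [0.0, -0.002, -1.0]]
force: [0.3, 0.3, -2.1]
opening: 0.333
grasp_force: 30.0
```

Call:
{"op": "step_arm", "data": {
  "targets": [
    [-1, 0, 0, -0.06, 0],
    [-1, 0, 0, -0.16, 0],
    [-1, 0, 0, -0.26, 0],
    [-1, 0, 0, -0.34, 0],
    [-1, 0, 0, -0.4, 0],
    [-1, 0, 0, -0.435, 0],
    [-1, 0, 0, -0.455, 0],
    [-1, 0, 0, -0.464, 0],
    [-1, 0, 0, -0.464, 0],
    [-1, 0, 0, -0.464, 0]
  ]
}}

```text
time_s: 28.9
position: [0.624, 0.0184, 0.1251]
tcp_rot: [[-0.0, 1.0, 0.002], [1.0, 0.0, -0.0], [-0.0, 0.002, -1.0]]
force: [-1.1, -0.6, -1.6]
opening: 0.337
grasp_force: 30.0
```

Call:
{"op": "step_arm", "data": {
  "targets": [
    [-1, 0, 0, -0.004, 0],
    [-1, 0, 0, -0.009, 0],
    [-1, 0, 0, -0.009, 0],
    [-1, 0, 0, -0.009, 0]
  ]
}}

```text
time_s: 29.3
position: [0.6239, 0.0184, 0.1223]
tcp_rot: [[-0.0, 1.0, 0.001], [1.0, 0.0, -0.0], [-0.0, 0.001, -1.0]]
force: [0.5, -0.3, -0.1]
opening: 0.34
grasp_force: 30.0
```

Contact. I'll release, rise and retreat.

Call:
{"op": "step_arm", "data": {
  "targets": [
    [-1, 0, 0, -0.002, 0],
    [-1, 0, 0, -0.002, 0],
    [1, 0, 0, -0.002, 0],
    [1, 0, 0, -0.002, 0],
    [1, 0, 0, -0.002, 0],
    [1, 0, 0, -0.002, 0],
    [1, 0, 0, -0.002, 0],
    [1, 0, 0, 0.05, 0],
    [1, 0, 0, 0.15, 0],
    [1, 0, 0, 0.3, 0],
    [1, 0, 0, 0.45, 0],
    [1, 0, 0, 0.55, 0],
    [1, -0.2, 0, 0.55, 0],
    [1, -0.4, 0, 0.55, 0],
    [1, -0.6, 0, 0.55, 0],
    [1, -0.8, 0, 0.55, 0],
    [1, -0.8, 0, 0.55, 0],
    [1, -0.8, 0, 0.55, 0],
    [1, -0.8, 0, 0.55, 0]
  ]
}}

```text
time_s: 31.2
position: [0.4257, 0.0179, 0.2608]
tcp_rot: [[-0.0, 1.0, 0.004], [1.0, 0.0, -0.001], [-0.001, 0.004, -1.0]]
force: [0.2, 0.2, 1.0]
opening: 1.003
grasp_force: 0.0
```

Run:
```python
from h import *
q=capture("scene"); t=capture("top"); print(read_state()["time_s"],read_state()["position"])
def R(c): return [ring(c,.624,-.0995,.087,.038),ring(c,.624,.0184,.139,.015),ring(c,.622,.131,.121,.018),ring(c,.622,.131,.007,.03)]
a=crops(t,[(223,175),(281,172),(343,170)],30,4,3,R(t)); b=crops(q,[(335,180),(305,215),(270,255)],30,4,3,R(q))
cv2.imwrite("pics/w6.png",np.vstack([a,b]))
```

```text
31.3 [0.42575387 0.01796905 0.26024674]
```

View pics/w6.png

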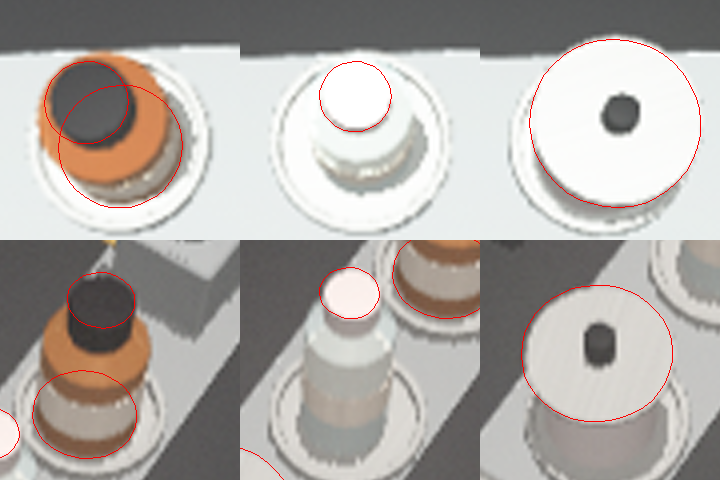

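All three stand upright inside their rims, with caps and cover on their expected circles. The cover is flat and centred, and the arm is clear, so I'm handing in.

```bash
python3 -c "
from rig import *
print(hand_in())"
```

```text
the job is handed in; nothing more can be done
None
```

I handed the job in at about 31 s of the 109 s limit, and the hand-in gave no verdict: amber bottle by the valve block, slim bottle in the middle, beaker by the waste can with the cover flat and centred, all upright and in place in the last camera views.

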